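Chain guide into the covered bay of a spares chest

TASK

Put the orange chain guide away in the middle bay of the green spares chest: pass its foot toe-first, tilted, through the yellow-rimmed opening, then right it inside, so that it stands upright and flat on the bay's floor with its foot under the mesh, pointing to the robot's side of the chest, and let go of it. Leave the grey guide standing where it is.

Things in the scene. Friction and masses are not known exactly. Their poses are not given: they have to be found in the camera images.
- guide_mid (a point): Orange chain guide: loose L bracket, 0.28 kg, standing on its foot, toe roughly to the robot. Plate 10 thick (x), 40 wide (y), 150 mm tall overall, on the heel end of a foot 85 long, 40 wide, 10 thick. Point: mid-plate, 75 mm above the sole; z up the plate; toe 80 mm off in -x, heel 5 mm in +x. Hold the plate 100 mm or more above the sole: that part stays above the chest.
- opening (a point): Yellow-rimmed opening over the middle bay of the fixed green chest (180 x 300, 90 mm high). Point: its centre, level with the rim's and walls' top, 90 mm above the table; z up, x to the far wall. 56 mm (x) by 72 mm (y): far edge the far wall's inner face, near edge the rigid mesh cover (6 mm thick). The 85 mm foot passes only toe-first, tilted: about 40 degrees, toe low, plate leaning to -x.
- bay (a point): Point on the flat floor of the middle bay, straight below the opening's centre (80 mm lower), 10 mm above the table; same axes. The bay is 100 mm wide (y) and reaches from 28 mm in +x to 132 mm in -x of this point; outside the opening it is covered by the mesh, whose underside is 74 mm above this floor.
- other_mid (a point): Grey chain guide, same shape, mass and axes as the orange one, loose, standing on the table beside it; which of the two is on which side varies. Point: mid-plate, 75 mm above the sole. To be left alone.
Things that resemble listed ones, but are neither listed nor needed, are in the scene too. What is meant by the part that bears guide_mid is not purple, and is the larger of those in its own colour.

How it is judged:
By the outcome, as a careful person would: the job done as asked, in the order asked, and still so for the second after the job is handed in, with the robot touching nothing.
It also fails if it takes over 51 s, if anything falls off the work surface, if the arm or the gripper's body presses on something with over 40 N, if the wrist force passes 120 N, or if a joint passes its speed limit or range.

ROBOT

A 6-joint arm with a two-finger parallel gripper is mounted at the origin on the work surface. World frame = base frame: x ahead of the robot, y to its left, z up, the work surface at z = 0. Lengths are in m, angles in rad, forces in N, time in s.
With the tool pointing down it reaches from about 0.35 to 0.725 m from the base axis. Payload 4.3 kg.
Tool frame: the origin (TCP) lies at the centre of the arm's flange, where the gripper is bolted on; the fingertips stand 173 mm ahead of it and the grasp point (between the pads) lies 155 mm ahead of it; z points along the fingers, y is the direction in which the jaws open and shut (so a half turn about z gives the same grasp; the last joint's range is limited). The gripper opens to 85 mm and grips with 20 to 120 N. Pads are 22 mm wide; open, the fingers measure 114 mm over their backs; the gripper's body (76 mm by 85 mm) begins 54 mm behind the grasp point. The pads swing forward as they close: fully open they stand 13 mm farther back than shut.
Start: joints at [-1.41, 0.377, 0.081, 1.274, 0, 1.46], TCP at [0.154, -0.554, 0.405] pointing down, gripper open.
Joint ranges: [-2.72, 2.72], [-0.84, 1.66], [-1.02, 1.22], [-1.77, 2.12], [-1.37, 1.28], [-3.14, 3.14]. Speed limits (rad/s): [2.57, 2.57, 3.14, 3.14, 3.14, 3.14].

INTERFACE

Orientations are given as a rotation vector (axis times angle).
In Python, from cell import robot gives the robot as it stands.
- The arm moves only by the tool play_rows, never from a script. Its argument "moves" is a list of rows, each an object with "linear": the shift along the tool's x, y, z in cm, a list of three; "roll": the turn about the tool's z in degrees. A call has exactly 8 rows; each row shifts and turns the pose as measured when the row begins, along the tool's axes as they then stand; what a row does not reach is not made up. A row lasts 1/10 s, in which the tool goes at most 50 mm and 8.59 degrees, less where a joint would pass 70% of its speed; a pose out of reach is approached as far as the arm can. A call with a gripper value outside its range is refused whole. "gripper" is the opening, from -1 (shut) to 1 (fully open), set as the call begins (left out, the last holds). The fingers move at their own pace and stop on an object; the grip force is fixed at half the most. Time passes only in rows, so rows that do not move let the fingers close, or fill a call up. It gives the time, the measured TCP pose, the force and the opening at its end, in the units of the state.
- robot.get_obs(): the state, without advancing time (a new reading comes with each control period).
- robot.camera(name): name is "side" or "top"; returns the picture (400x640x3 uint8, red, green, blue); there is no depth.
- robot.camera_info(name): a dict with "K" (3x3 intrinsics, pixels), "R" (3x3) and "t" (3): a world point X has camera coordinates R X + t. Camera axes: x right, y down, z forward; pixel columns grow to the right and rows downward; lengths in m; the calibration is good to about 2 mm. A picture is of the moment at which its call begins. camera_info takes no time and is no camera call.
- robot.job_done(): hands the job in, once; it reports no verdict.
Trained networks look in the newest picture that a camera, given by its name, has taken for a name from the list of things; names that differ only in an ending like _2 or _b are one class to them, and where a whole thing is asked for, a point or a joint stands for the part that bears it (a point fixed in the world has none). Each returns a list of dicts, best first, with "conf" (0 to 1); they miss things now and then, are a little off and sometimes report something else, mostly with a low value. They report only what shows in the picture. A call takes as long as a camera call. They do not tell look-alikes from the thing itself.
- robot.trace(camera, name): "region" (400x640 bool, what is visible of it).
- robot.place_of(camera, name): "centre" ([x, y, z] in m, in world coordinates, good to about 4 mm: a listed point, or the origin of a listed thing).
The state is a dict: "time_s": time; "joint_positions": joint angles; "qvel": joint speeds; "joint_torque": joint torques, N m; "ee_pos": TCP position; "tool_rot": TCP orientation; "contact_force": force on the tool from outside, world axes, zero at the start; "moment": the same for the moment, N m; "finger_gap": finger opening in m.
Only numpy, scipy, OpenCV 4.12 (cv2) and the standard library are available. Lean on these libraries where they do the work, as an engineer would, in place of code of your own. Each camera call takes 0.05 s, during which the arm holds its last target. There are 200 camera calls.

## Working session

There is one attempt and no reset: what is moved stays moved. The work goes in short steps, Python scripts to look and compute and a tool call to move; the robot and the scene stay as the last step left them, time stands still between calls to the robot, and variables do not carry over. Pictures are saved under pics/ and viewed, about 8 in all and at most 12, crops included, and the job is handed in when it is done.

Besides the shell and the picture viewer there is one more tool, called after "Request:" as name(argument=value, ...) on one line, values as JSON. play_rows: Moves the arm, as the interface text tells. Its arguments: {"type":"object","properties":{"moves":{"type":"array","items":{"type":"object","properties":{"linear":{"type":"array","items":{"type":"number"}},"roll":{"type":"number"}}}},"gripper":{"type":"number"}},"required":["moves"]}

```bash
ls; mkdir -p pics; python3 - <<'E'
from cell import robot
import cv2, numpy as np
for c in ("top","side"):
    im=robot.camera(c); cv2.imwrite(f"pics/{c}0.png",im[:,:,::-1])
    i=robot.camera_info(c); print(c,np.round(i["K"],1).tolist(),np.round(i["R"],3).tolist(),np.round(i["t"],3).tolist())
    for n in ("guide_mid","opening","bay","other_mid"):
        print(n,[(np.round(d["centre"],3).tolist(),round(d["conf"],2)) for d in robot.place_of(c,n)])
print(robot.get_obs())
E
```

```text
pics
top [[506.5, 0.0, 322.4], [0.0, 506.5, 196.4], [0.0, 0.0, 1.0]] [[0.019, -1.0, -0.009], [-0.996, -0.019, -0.088], [0.088, 0.011, -0.996]] [-0.123, 0.539, 1.071]
guide_mid [([0.537, -0.324, 0.075], 0.74), ([0.63, -0.433, 0.074], 0.71), ([0.606, -0.254, 0.061], 0.6)]
opening [([0.538, 0.202, 0.088], 0.92), ([0.541, -0.323, 0.075], 0.15)]
bay [([0.538, 0.202, 0.011], 0.78)]
other_mid []
side [[465.1, 0.0, 323.2], [0.0, 465.1, 200.7], [0.0, 0.0, 1.0]] [[-0.799, -0.601, -0.0], [-0.298, 0.396, -0.868], [0.522, -0.694, -0.496]] [0.375, 0.269, 0.833]
guide_mid [([0.636, -0.435, 0.075], 0.98), ([0.608, -0.254, 0.059], 0.86), ([0.538, -0.32, 0.079], 0.69)]
opening [([0.536, 0.203, 0.093], 0.88)]
bay [([0.54, 0.202, 0.008], 0.95)]
other_mid [([0.549, -0.134, 0.074], 0.94)]
{'time_s': 0.5, 'joint_positions': array([-1.41029805e+00,  3.77310964e-01,  8.09485475e-02,  1.27439189e+00,
        8.11383658e-06,  1.46047803e+00]), 'qvel': array([-8.81107999e-05, -1.30497627e-03,  1.51319003e-03,  5.41366944e-05,
       -8.41619377e-04,  1.01433794e-03]), 'joint_torque': array([-7.24345136e-04, -4.63067329e+01,  2.69883996e+01,  2.46901138e-03,
       -1.01580542e-04,  5.98713079e-08]), 'ee_pos': array([ 0.15382103, -0.55405117,  0.40470313]), 'tool_rot': array([3.11279402e+00, 4.24093263e-01, 1.43969645e-05]), 'contact_force': array([-0.22211887,  0.00448122, -0.38434697]), 'moment': array([ 0.04369735,  0.0145954 , -0.00837411]), 'finger_gap': 0.08557858395658238}
```

View pics/top0.png

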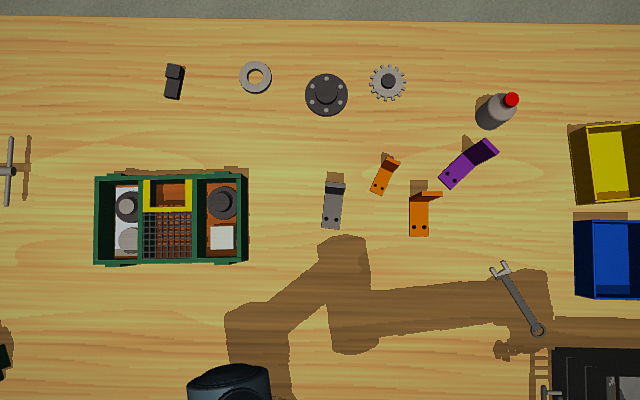

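View pics/side0.png

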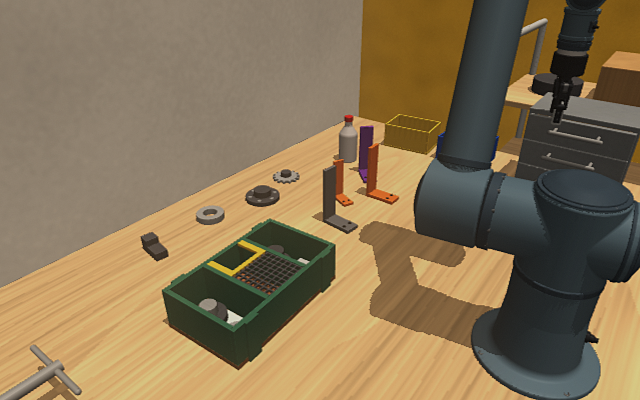

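Top view: the candidates are the large orange guide (420,215), a small orange one (384,175), a purple one (468,165) and the grey one (333,205). The large orange one fits because it is not purple and is the larger in its colour. Next I'll fit its pose and the chest's, and confirm with a crop.

```bash
cat > h.py <<'E'
from cell import robot
import cv2, numpy as np
from scipy.optimize import minimize
I={c:robot.camera_info(c) for c in ("top","side")}
def proj(c,X):
    p=(np.asarray(I[c]["R"])@np.asarray(X,float).T).T+I[c]["t"]; q=(np.asarray(I[c]["K"])@p.T).T
    return q[:,:2]/q[:,2:]
def ray(c,px,z):
    R,t,K=[np.asarray(I[c][k],float) for k in "RtK"]
    o=-R.T@t; d=(R.T@np.linalg.inv(K)@np.c_[px,np.ones(len(px))].T).T
    return o+d*((z-o[2])/d[:,2])[:,None]
def box(x0,x1,y0,y1,z0,z1): return np.array([[x,y,z] for x in(x0,x1) for y in(y0,y1) for z in(z0,z1)])
# guide frame: origin mid-plate at sole
PARTS=[box(-.08,.005,-.02,.02,0,.01),box(-.005,.005,-.02,.02,0,.15)]
def pose(x,y,z,yaw,th,P):  # th: tilt, toe low, about y of guide
    c,s=np.cos(th),np.sin(th); Q=np.c_[P[:,0]*c-P[:,2]*s,P[:,1],P[:,0]*s+P[:,2]*c]
    a,b=np.cos(yaw),np.sin(yaw)
    return np.c_[x+a*Q[:,0]-b*Q[:,1],y+b*Q[:,0]+a*Q[:,1],z+Q[:,2]]
def mask(c,v):
    m=np.zeros((1600,2560),np.uint8)
    for P in PARTS:
        h=cv2.convexHull((proj(c,pose(*v,P))*4).astype(np.int32)); cv2.fillConvexPoly(m,h,255)
    return cv2.resize(m,(640,400),interpolation=cv2.INTER_AREA)/255.
def fit(obs,v0,free):  # obs {cam:bool mask}
    v0=np.array(v0,float); free=list(free); sc=np.array([.01,.01,.01,.1,.1])[free]
    def f(d):
        v=v0.copy(); v[free]+=d*sc
        return sum(np.abs(mask(c,v)-m).sum()/m.sum() for c,m in obs.items())
    best=min((minimize(f,s,method="Nelder-Mead",options=dict(xatol=.01,fatol=1e-4,initial_simplex=np.vstack([s,s+np.eye(len(free))])))
       for s in (np.zeros(len(free)),-.5*np.ones(len(free)))),key=lambda r:r.fun)
    v0[free]+=best.x*sc; return v0,best.fun
def orange(im):
    h=cv2.cvtColor(im,cv2.COLOR_RGB2HSV); return (h[...,0]>=4)&(h[...,0]<=15)&(h[...,1]>190)&(h[...,2]>60)
def yellow(im):
    h=cv2.cvtColor(im,cv2.COLOR_RGB2HSV); return (h[...,0]>=20)&(h[...,0]<=32)&(h[...,1]>200)&(h[...,2]>90)
E
cat > m.py <<'E'
from h import *
obs={}
for c in ("top","side"):
    im=robot.camera(c); p=proj(c,[[.538,-.322,.05]])[0]
    R=[d["region"] for d in robot.trace(c,"guide_mid")]
    cs=[np.argwhere(r).mean(0)[::-1].round().tolist() for r in R]; print(c,cs,[int(r.sum()) for r in R],p.round())
    if R: obs[c]=min(R,key=lambda r:np.hypot(*(np.argwhere(r).mean(0)[::-1]-p)))
    if c=="top":
        y=yellow(im); y[:, :100]=0; y[:,260:]=0; q=np.argwhere(y)[:,::-1]
        r=cv2.minAreaRect(ray(c,q,.09)[:,:2].astype(np.float32)*1000); print("rim",r)
        cr=cv2.resize(im[140:250,320:520],(800,440),interpolation=cv2.INTER_CUBIC)
        g=cv2.cvtColor(im,cv2.COLOR_RGB2HSV); g=(g[...,0]>50)&(g[...,0]<90)&(g[...,1]>80); g[:,:80]=0;g[:,270:]=0
        q=np.argwhere(g)[:,::-1]; print("chest",cv2.minAreaRect(ray(c,q,.09)[:,:2].astype(np.float32)*1000))
        cv2.imwrite("pics/crop.png",cr[:,:,::-1])
for k in ([ "top"],["side"],["top","side"]):
    print(k,fit({c:obs[c] for c in k if c in obs},[.538,-.322,0,0,0],[0,1,3]))
print(robot.get_obs()["time_s"])
E
python3 m.py
```

```text
top [[421.0, 212.0], [467.0, 162.0], [384.0, 175.0]] [898, 1098, 496] [422. 199.]
rim ((531.228759765625, 203.26766967773438), (65.59871673583984, 98.14964294433594), 2.4183881282806396)
chest ((453.46875, 193.14219665527344), (650.06298828125, 312.69219970703125), 3.37922739982605)
side [[365.0, 149.0], [376.0, 178.0], [341.0, 184.0]] [586, 725, 378] [372. 178.]
['top'] (array([ 0.53919666, -0.3228429 ,  0.        ,  0.00397596,  0.        ]), np.float64(0.07119961570374252))
['side'] (array([ 0.53880895, -0.32185865,  0.        ,  0.04169619,  0.        ]), np.float64(0.09302501690331304))
['top', 'side'] (array([ 0.53890733, -0.32233142,  0.        ,  0.01692126,  0.        ]), np.float64(0.17818877800717092))
0.7
```

View pics/crop.png

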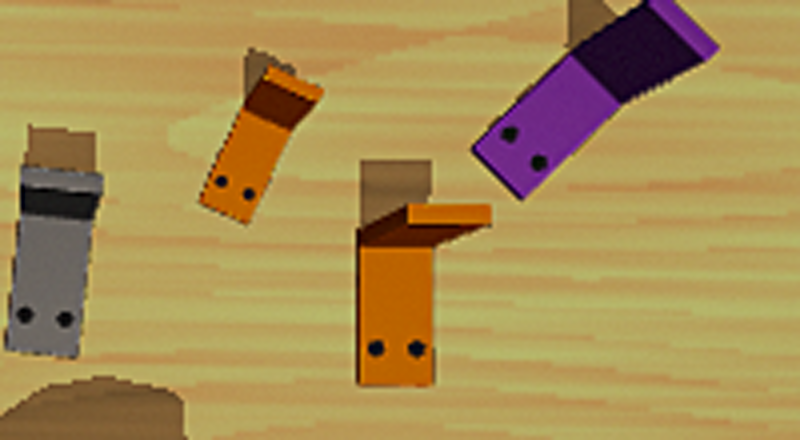

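The crop shows the large orange guide at about (420,212), toe to the robot, with nothing in the gripper's way. The small orange one (384,175) and the purple one are the look-alikes. Next, the chest's yaw.

```bash
cat > chest.py <<'E'
from h import *
obs={}
for c,(r0,r1,c0,c1) in {"top":(160,275,85,258),"side":(210,372,155,345)}.items():
    im=cv2.imread(f"pics/{c}0.png"); h=cv2.cvtColor(im,cv2.COLOR_BGR2HSV)
    g=(h[...,0]>55)&(h[...,0]<90)&(h[...,1]>90); k=np.zeros_like(g); k[r0:r1,c0:c1]=1; g&=k
    n,l,s,_=cv2.connectedComponentsWithStats(g.astype(np.uint8)); g=l==1+np.argmax(s[1:,4])
    m=np.zeros((400,640),np.uint8); cv2.fillConvexPoly(m,cv2.convexHull(np.argwhere(g)[:,::-1].astype(np.int32)),1); obs[c]=m.astype(float)
B=box(-.09,.09,-.15,.15,0,.09)
def mk(c,v):
    m=np.zeros((1600,2560),np.uint8); cv2.fillConvexPoly(m,cv2.convexHull((proj(c,pose(v[0],v[1],0,v[2],0,B))*4).astype(np.int32)),255)
    return cv2.resize(m,(640,400),interpolation=cv2.INTER_AREA)/255.
for ks in (["top"],["side"],["top","side"]):
    f=lambda d:sum(np.abs(mk(c,[.48+d[0]*.01,.2+d[1]*.01,d[2]*.05])-obs[c]).sum()/obs[c].sum() for c in ks)
    r=minimize(f,[0,0,0],method="Nelder-Mead",options=dict(initial_simplex=np.vstack([np.zeros(3),np.eye(3)])))
    print(ks,.48+r.x[0]*.01,.2+r.x[1]*.01,np.degrees(r.x[2]*.05),r.fun)
im=cv2.imread("pics/top0.png")
y=yellow(im[:,:,::-1].copy()); y[:, :100]=0; y[:,260:]=0;y[:165]=0;y[225:]=0
q=np.argwhere(y)[:,::-1]; w=ray("top",q,.09)[:,:2]
print("yellow ext",q.min(0),q.max(0),np.round(w.min(0),4),np.round(w.max(0),4),len(q))
cr=cv2.resize(im[160:280,80:260],(780,520),interpolation=cv2.INTER_CUBIC); cv2.imwrite("pics/chest.png",cr)
E
python3 chest.py; python3 -c "
from h import *
from scipy.spatial.transform import Rotation as R
o=robot.get_obs();print(R.from_rotvec(o['tool_rot']).as_matrix().round(3))"
```

```text
['top'] 0.4845361552158951 0.2011623804020727 2.3465924655680306 0.053706795174381795
['side'] 0.56217561278022 0.10176685664838471 8.261094551458763 3.714772856267169
['top', 'side'] 0.5363293660763779 0.12260432366144614 39.94569631992387 3.9137663091902963
yellow ext [143 179] [191 212] [0.4966 0.1529] [0.5658 0.2537] 639
[[ 0.964  0.267 -0.   ]
 [ 0.267 -0.964 -0.   ]
 [-0.     0.    -1.   ]]
```

View pics/chest.png

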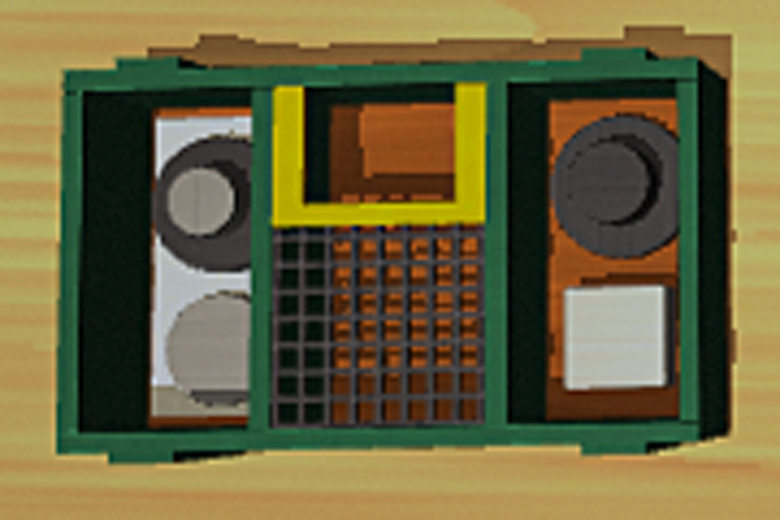

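Chest crop: the opening's inner corners are at about (150,180), (185,179), (185,207) and (150,207) in the full image. The −y outer wall is flat. Next come the opening's centre and the planar insertion path.

```bash
cat > plan.py <<'E'
from h import *
px=np.array([[305,85],[455,84],[455,202],[305,204]])/4.3333+[80,160]-.4
w=ray("top",px,.09)[:,:2]; print(w.round(4),w.mean(0),np.linalg.norm(np.diff(w,axis=0),axis=1))
G=.12
# chest section relative to opening centre x, z above table: clearance of guide section (x=pivot)
def sec(px,pz,th,G=G):
    P=[]
    for a,b,c,d in((-.08,.005,0,.01),(-.005,.005,0,.15)):
        for s in np.linspace(0,1,60):
            P+=[[a+s*(b-a),c],[a+s*(b-a),d],[a,c+s*(d-c)],[b,c+s*(d-c)]]
    P=np.array(P)-[0,G]; c,s=np.cos(th),np.sin(th)
    return np.c_[px+P[:,0]*c-P[:,1]*s,pz+P[:,0]*s+P[:,1]*c]
OB=[(.028,.045,0,.09),(-.132,-.028,.084,.09),(-.15,.03,-.01,.01),(-.148,-.132,0,.09)]
def clr(px,pz,th,G=G):
    P=sec(px,pz,th,G); m=9
    for x0,x1,z0,z1 in OB:
        dx=np.maximum(x0-P[:,0],P[:,0]-x1); dz=np.maximum(z0-P[:,1],P[:,1]-z1)
        d=np.where((dx>0)&(dz>0),np.hypot(dx,dz),np.maximum(dx,dz)); m=min(m,d.min())
    return m
if __name__=="__main__":
  for deg in (30,35,40,45,50):
    th=np.radians(deg); print(deg)
    for pz in np.arange(.25,.12,-.01):
        b=[(clr(x,pz,th),x) for x in np.arange(-.15,.06,.002)]
        ok=[x for c,x in b if c>.002]
        print("  z%.2f best x%.3f clr %.1fmm ok[%s]"%(pz,max(b)[1],1e3*max(b)[0],"%.3f %.3f"%(min(ok),max(ok)) if ok else ""),end="")
    print()
E
python3 plan.py
```

```text
[[0.5638 0.2395]
 [0.5656 0.1687]
 [0.51   0.1663]
 [0.5077 0.2367]] [0.53675342 0.20278228] [0.07079682 0.05566766 0.07044954]
30
  z0.25 best x0.006 clr 29.5mm ok[-0.150 0.058]  z0.24 best x0.004 clr 21.9mm ok[-0.150 0.058]  z0.23 best x0.000 clr 14.5mm ok[-0.150 0.026]  z0.22 best x-0.004 clr 8.6mm ok[-0.010 0.008]  z0.21 best x-0.016 clr 5.9mm ok[-0.024 -0.008]  z0.20 best x-0.034 clr 6.3mm ok[-0.042 -0.026]  z0.19 best x-0.046 clr 9.2mm ok[-0.060 -0.040]  z0.18 best x-0.052 clr 14.9mm ok[-0.070 -0.040]  z0.17 best x-0.052 clr 14.2mm ok[-0.066 -0.040]  z0.16 best x-0.044 clr 6.1mm ok[-0.060 -0.040]  z0.15 best x0.058 clr -1.3mm ok[]  z0.14 best x0.058 clr -1.3mm ok[]  z0.13 best x0.058 clr 4.0mm ok[0.056 0.058]
35
  z0.25 best x-0.006 clr 29.8mm ok[-0.150 0.058]  z0.24 best x-0.008 clr 22.4mm ok[-0.150 0.058]  z0.23 best x-0.010 clr 16.1mm ok[-0.024 0.058]  z0.22 best x-0.014 clr 10.6mm ok[-0.022 0.058]  z0.21 best x0.058 clr 10.6mm ok[-0.036 0.058]  z0.20 best x0.058 clr 10.6mm ok[-0.050 0.058]  z0.19 best x0.058 clr 10.6mm ok[-0.064 0.058]  z0.18 best x-0.058 clr 13.1mm ok[-0.0
[... 1378 characters left out ...]
.14 best x0.058 clr 34.2mm ok[0.026 0.058]  z0.13 best x0.058 clr 32.5mm ok[0.024 0.058]
50
  z0.25 best x0.058 clr 53.7mm ok[-0.150 0.058]  z0.24 best x0.058 clr 49.3mm ok[-0.150 0.058]  z0.23 best x0.058 clr 46.5mm ok[-0.066 0.058]  z0.22 best x0.058 clr 45.8mm ok[-0.058 0.058]  z0.21 best x0.058 clr 45.8mm ok[-0.062 0.058]  z0.20 best x0.058 clr 45.8mm ok[-0.070 0.058]  z0.19 best x0.058 clr 45.8mm ok[-0.080 0.058]  z0.18 best x0.058 clr 45.8mm ok[-0.088 0.058]  z0.17 best x0.058 clr 45.8mm ok[-0.096 0.058]  z0.16 best x0.058 clr 45.8mm ok[-0.100 0.058]  z0.15 best x0.058 clr 45.8mm ok[0.016 0.058]  z0.14 best x0.058 clr 41.7mm ok[0.016 0.058]  z0.13 best x0.058 clr 34.0mm ok[0.014 0.058]
```

Request:
play_rows(moves=[{"linear": [0,0,0],"roll": 8},{"linear": [0,0,0],"roll": 7},{"linear": [0,0,0],"roll": 0},{"linear": [0,0,0],"roll": 0},{"linear": [0,0,0],"roll": 0},{"linear": [0,0,0],"roll": 0},{"linear": [0,0,0],"roll": 0},{"linear": [0,0,0],"roll": 0}], gripper=1)

```text
time_s: 1.5
ee_pos: [0.1538, -0.5541, 0.4049]
tool_rot: [3.141, 0.011, 0.0]
contact_force: [-0.8, 0.0, 0.3]
finger_gap: 0.0853
```

Request:
play_rows(moves=[{"linear": [4,-2.4,0],"roll": 0},{"linear": [4,-2.4,0],"roll": 0},{"linear": [4,-2.4,0],"roll": 0},{"linear": [4,-2.4,0],"roll": 0},{"linear": [4,-2.4,0],"roll": 0},{"linear": [4,-2.4,0],"roll": 0},{"linear": [4,-2.4,0],"roll": 0},{"linear": [4,-2.4,0],"roll": 0}], gripper=1)

```text
time_s: 2.3
ee_pos: [0.4794, -0.3587, 0.4045]
tool_rot: [3.136, -0.007, 0.001]
contact_force: [-0.1, -0.8, 0.4]
finger_gap: 0.0854
```

Request:
play_rows(moves=[{"linear": [3,-1.8,0],"roll": -0.4},{"linear": [2.9,-1.8,0],"roll": -0.4},{"linear": [0,0,0],"roll": 0},{"linear": [0,0,3],"roll": 0},{"linear": [0,0,3],"roll": 0},{"linear": [0,0,3],"roll": 0},{"linear": [0,0,2],"roll": 0},{"linear": [0,0,0],"roll": 0}])

```text
time_s: 3.1
ee_pos: [0.5455, -0.3181, 0.2917]
tool_rot: [3.133, 0.034, 0.007]
contact_force: [0.9, 0.3, -0.4]
finger_gap: 0.0853
```

Request:
play_rows(moves=[{"linear": [-0.6,0.4,0],"roll": 0.6},{"linear": [0,0,0.9],"roll": 0},{"linear": [0,0,0.9],"roll": 0},{"linear": [0,0,0],"roll": 0},{"linear": [0,0,0],"roll": 0},{"linear": [0,0,0],"roll": 0},{"linear": [0,0,0],"roll": 0},{"linear": [0,0,0],"roll": 0}])

```text
time_s: 3.9
ee_pos: [0.5397, -0.325, 0.2778]
tool_rot: [3.128, 0.014, 0.016]
contact_force: [-0.1, 0.3, -0.2]
finger_gap: 0.0856
```

```bash
cat > shot.py <<'E'
import sys; from h import *
a=[robot.camera("top"),robot.camera("side")]
t=a[0][int(sys.argv[2]):int(sys.argv[2])+130,int(sys.argv[3]):int(sys.argv[3])+180]; s=a[1][int(sys.argv[4]):int(sys.argv[4])+130,int(sys.argv[5]):int(sys.argv[5])+180]
im=np.hstack([cv2.resize(x,(400,289),interpolation=cv2.INTER_CUBIC) for x in (t,s)])
im=cv2.resize(im,(800,289)); cv2.imwrite(sys.argv[1],im[:,:,::-1]); print(robot.get_obs()["finger_gap"],robot.get_obs()["ee_pos"])
E
python3 shot.py pics/a.png 130 330 90 290
```

```text
0.08559386590881761 [ 0.539686   -0.32496002  0.27773381]
```

View pics/a.png

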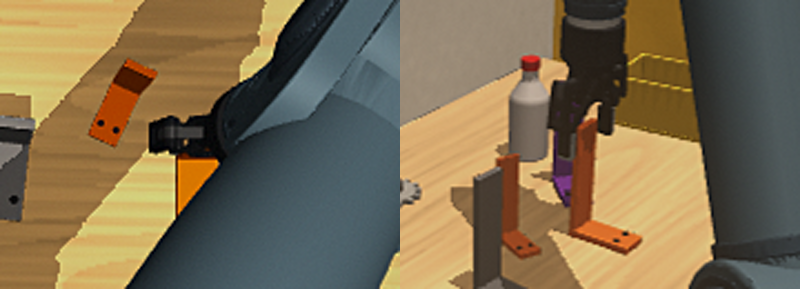

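The picture shows the fingers straddling the orange plate: plate top near (585,125) in the side crop, and nothing else between the jaws. I'll nudge the tool in y and close.

Request:
play_rows(moves=[{"linear": [0,-0.3,0.3],"roll": 0},{"linear": [0,0,0],"roll": 0},{"linear": [0,0,0],"roll": 0},{"linear": [0,0,0],"roll": 0},{"linear": [0,0,0],"roll": 0},{"linear": [0,0,0],"roll": 0},{"linear": [0,0,0],"roll": 0},{"linear": [0,0,0],"roll": 0}])

```text
time_s: 4.8
ee_pos: [0.5397, -0.3216, 0.2744]
tool_rot: [3.128, 0.015, 0.016]
contact_force: [-0.2, 0.5, -0.3]
finger_gap: 0.0852
```

Request:
play_rows(moves=[{"linear": [0,0,0],"roll": 0},{"linear": [0,0,0],"roll": 0},{"linear": [0,0,0],"roll": 0},{"linear": [0,0,0],"roll": 0},{"linear": [0,0,0],"roll": 0},{"linear": [0,0,0],"roll": 0},{"linear": [0,0,0],"roll": 0},{"linear": [0,0,0],"roll": 0}], gripper=-1)

```text
time_s: 5.6
ee_pos: [0.54, -0.3214, 0.2746]
tool_rot: [3.129, 0.015, 0.017]
contact_force: [0.6, 0.7, 0.7]
finger_gap: 0.0392
```

```bash
python3 -c "
from h import *
o=robot.get_obs();print(o['joint_positions'].round(3),o['tool_rot'],o['time_s'])"
```

```text
[-0.637  0.538 -0.008  1.008 -0.004  2.495] [3.1287426  0.01481347 0.01693371] 5.6
```

The last joint would run out of range at the chest (it would need about 3.4 rad). I'll regrasp with the half-turned tool.

Request:
play_rows(moves=[{"linear": [0,0,0],"roll": 0},{"linear": [0,0,0],"roll": 0},{"linear": [0,0,0],"roll": 0},{"linear": [0,0,0],"roll": 0},{"linear": [0,0,-3],"roll": 0},{"linear": [0,0,-4],"roll": 0},{"linear": [0,0,-2],"roll": 0},{"linear": [0,0,0],"roll": -8.5}], gripper=1)

```text
time_s: 6.4
ee_pos: [0.5381, -0.3201, 0.3657]
tool_rot: [3.12, 0.252, 0.008]
contact_force: [0.3, 0.5, 0.5]
finger_gap: 0.0855
```

Request:
play_rows(moves=[{"linear": [0,0,0],"roll": -8.5},{"linear": [0,0,0],"roll": -8.5},{"linear": [0,0,0],"roll": -8.5},{"linear": [0,0,0],"roll": -8.5},{"linear": [0,0,0],"roll": -8.5},{"linear": [0,0,0],"roll": -8.5},{"linear": [0,0,0],"roll": -8.5},{"linear": [0,0,0],"roll": -8.5}])

```text
time_s: 7.2
ee_pos: [0.5383, -0.3206, 0.3682]
tool_rot: [2.426, 1.969, -0.003]
contact_force: [0.3, 0.3, 0.0]
finger_gap: 0.0853
```

Request:
play_rows(moves=[{"linear": [0,0,0],"roll": -8.5},{"linear": [0,0,0],"roll": -8.5},{"linear": [0,0,0],"roll": -8.5},{"linear": [0,0,0],"roll": -8.5},{"linear": [0,0,0],"roll": -8.5},{"linear": [0,0,0],"roll": -8.5},{"linear": [0,0,0],"roll": -8.5},{"linear": [0,0,0],"roll": -8.5}])

```text
time_s: 8.0
ee_pos: [0.538, -0.3208, 0.368]
tool_rot: [0.892, 2.999, -0.018]
contact_force: [0.6, -1.1, 0.3]
finger_gap: 0.0854
```

Request:
play_rows(moves=[{"linear": [0,0,0],"roll": -8.5},{"linear": [0,0,0],"roll": -8.5},{"linear": [0,0,0],"roll": -8.5},{"linear": [0,0,0],"roll": -8.2},{"linear": [0,0,0],"roll": 0},{"linear": [0,0,3],"roll": 0},{"linear": [0,0,2],"roll": 0},{"linear": [0,0,0],"roll": 0}])

```text
time_s: 8.8
ee_pos: [0.5388, -0.3221, 0.318]
tool_rot: [-0.018, 3.131, -0.026]
contact_force: [0.2, 0.3, -0.1]
finger_gap: 0.0857
```

```bash
python3 -c "
from h import *
o=robot.get_obs();print(o['joint_positions'].round(3),o['tool_rot'],o['ee_pos'])
im=robot.camera('side');R=robot.trace('side','guide_mid')
p=np.array([376,178.]);r=min(R,key=lambda r:np.hypot(*(np.argwhere(r['region']).mean(0)[::-1]-p)))['region']
print(r.sum(),fit({'side':r},[.538,-.322,0,0,0],[0,1,3]))"
```

```text
[-0.638  0.509  0.059  1.102 -0.007 -0.65 ] [-0.01800371  3.13069294 -0.02630702] [ 0.53877511 -0.32210885  0.31800768]
738 (array([ 0.5397985 , -0.32336554,  0.        ,  0.0375072 ,  0.        ]), np.float64(0.08347414846697486))
```

Guide unmoved. I'll lower the tool and grip again.

Request:
play_rows(moves=[{"linear": [0,0,2.2],"roll": 0},{"linear": [0,0,2.1],"roll": 0},{"linear": [0,0,0],"roll": 0},{"linear": [0,0,0],"roll": 0},{"linear": [0,0,0],"roll": 0},{"linear": [0,0,0],"roll": 0},{"linear": [0,0,0],"roll": 0},{"linear": [0,0,0],"roll": 0}])

```text
time_s: 9.7
ee_pos: [0.5436, -0.3259, 0.2887]
tool_rot: [-0.012, 3.114, -0.046]
contact_force: [0.8, -0.8, 0.8]
finger_gap: 0.0855
```

Request:
play_rows(moves=[{"linear": [0,0,0],"roll": 0},{"linear": [0,0,0],"roll": 0},{"linear": [0,0,0],"roll": 0},{"linear": [0,0,0],"roll": 0},{"linear": [0,0,0],"roll": 0},{"linear": [0,0,0],"roll": 0},{"linear": [0,0,0],"roll": 0},{"linear": [0,0,0],"roll": 0}], gripper=-1)

```text
time_s: 10.5
ee_pos: [0.5439, -0.3255, 0.2897]
tool_rot: [-0.012, 3.112, -0.045]
contact_force: [-0.4, 1.1, 1.1]
finger_gap: 0.0397
```

Request:
play_rows(moves=[{"linear": [0,0,-3],"roll": 0},{"linear": [0,0,-4],"roll": 0},{"linear": [0,0,-4],"roll": 0},{"linear": [0,0,-4],"roll": 0},{"linear": [0,0,-3],"roll": 8},{"linear": [0,0,0],"roll": 8},{"linear": [0,0,0],"roll": 8},{"linear": [0,0,0],"roll": 8}])

```text
time_s: 11.3
ee_pos: [0.5369, -0.3207, 0.4684]
tool_rot: [0.882, 2.994, -0.028]
contact_force: [0.0, 0.5, -2.5]
finger_gap: 0.0394
```

Request:
play_rows(moves=[{"linear": [0,0,0],"roll": 8},{"linear": [0,0,0],"roll": 8},{"linear": [0,0,0],"roll": 8},{"linear": [0,0,0],"roll": 8},{"linear": [0,0,0],"roll": 8},{"linear": [0,0,0],"roll": 8},{"linear": [0,0,0],"roll": 6.5},{"linear": [0,0,0],"roll": 0}])

```text
time_s: 12.1
ee_pos: [0.5357, -0.3219, 0.4599]
tool_rot: [2.208, 2.218, -0.022]
contact_force: [0.8, 0.2, -2.6]
finger_gap: 0.0394
```

Request:
play_rows(moves=[{"linear": [3.3,-1.2,0],"roll": 0},{"linear": [3.3,-1.2,0],"roll": 0},{"linear": [3.3,-1.2,0],"roll": 0},{"linear": [3.3,-1.2,0],"roll": 0},{"linear": [3.3,-1.2,0],"roll": 0},{"linear": [3.3,-1.2,0],"roll": 0},{"linear": [3.3,-1.2,0],"roll": 0},{"linear": [3.3,-1.2,0],"roll": 0}])

```text
time_s: 12.9
ee_pos: [0.4326, -0.0553, 0.4481]
tool_rot: [2.197, 2.239, -0.032]
contact_force: [0.4, 1.3, -2.2]
finger_gap: 0.039
```

Request:
play_rows(moves=[{"linear": [0,0,3],"roll": -1.2},{"linear": [0,0,3],"roll": 0},{"linear": [0,0,3],"roll": 0},{"linear": [0,0,2],"roll": 0},{"linear": [0,0,1],"roll": 0},{"linear": [0,0,0],"roll": 0},{"linear": [0,0,0],"roll": 0},{"linear": [0,0,0],"roll": 0}])

```text
time_s: 13.7
ee_pos: [0.4281, -0.053, 0.3255]
tool_rot: [2.144, 2.288, -0.033]
contact_force: [-0.8, -0.7, -2.9]
finger_gap: 0.0389
```

```bash
python3 shot.py pics/b.png 130 170 150 230
```

```text
0.038703667339290655 [ 0.42840158 -0.05309354  0.32581092]
```

View pics/b.png

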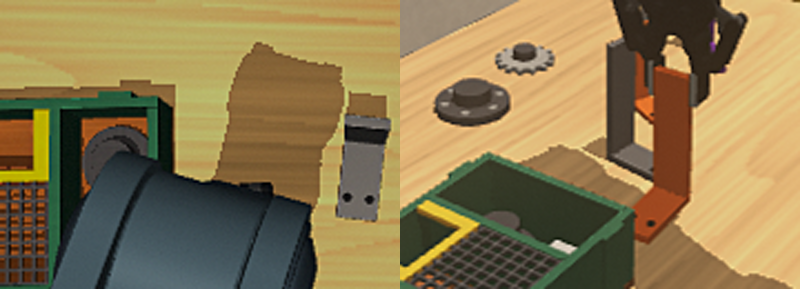

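The side crop shows the orange guide held upright, toe toward the chest's −y wall and foot tip near (650,235). The grey guide is untouched. Now I'll push the toe against the wall to pivot the guide in the grip.

Request:
play_rows(moves=[{"linear": [1.2,0,0],"roll": 1},{"linear": [1.2,0,0],"roll": 0},{"linear": [1,0,0],"roll": 0},{"linear": [1,0,0],"roll": 0},{"linear": [1,0,0],"roll": 0},{"linear": [1,0,0],"roll": 0},{"linear": [1,0,0],"roll": 0},{"linear": [1,0,0],"roll": 0}])

```text
time_s: 14.6
ee_pos: [0.4279, 0.031, 0.3294]
tool_rot: [2.149, 2.247, -0.044]
contact_force: [-0.2, -3.2, -1.0]
finger_gap: 0.0392
```

Request:
play_rows(moves=[{"linear": [1,0,0],"roll": 0},{"linear": [1,0,0],"roll": 0},{"linear": [1,0,0],"roll": 0},{"linear": [1,0,0],"roll": 0},{"linear": [1,0,0],"roll": 0},{"linear": [0,0,0],"roll": 0},{"linear": [0,0,0],"roll": 0},{"linear": [0,0,0],"roll": 0}])

```text
time_s: 15.4
ee_pos: [0.4248, 0.0865, 0.326]
tool_rot: [2.145, 2.25, -0.049]
contact_force: [1.1, -4.8, -0.9]
finger_gap: 0.0389
```

```bash
cat > tilt.py <<'E'
import sys; from h import *
# fit pose of guide, yaw given (deg of guide x axis), free x y z th
x,y,z,yaw,th=map(float,sys.argv[1:6])
o=robot.get_obs(); im=robot.camera("side"); m=orange(im)
p=proj("side",[[x,y,z+.05]])[0]
k=np.zeros_like(m); k[int(max(p[1]-110,0)):int(p[1]+110),int(p[0]-90):int(p[0]+90)]=1
n,l,s,cen=cv2.connectedComponentsWithStats((m&k).astype(np.uint8))
R=robot.trace("side","guide_mid"); 
for d in R: print("trace",np.argwhere(d["region"]).mean(0)[::-1].round(),int(d["region"].sum()),round(d["conf"],2))
print("cc",[(s[i,4],cen[i].round()) for i in range(1,n) if s[i,4]>60],p)
if R:
    r=min(R,key=lambda d:np.hypot(*(np.argwhere(d["region"]).mean(0)[::-1]-p)))["region"]
    v,f=fit({"side":r},[x,y,z,np.radians(yaw),np.radians(th)],[0,1,2,4]); print(v.round(4),np.degrees(v[4]),f)
cv2.imwrite("pics/last.png",im[:,:,::-1])
print(o["ee_pos"],o["contact_force"],o["time_s"])
E
python3 tilt.py 0.43 -0.02 0.03 -86 42; python3 shot.py pics/c.png 130 170 150 230
```

```text
trace [332. 232.] 573 0.84
trace [366. 154.] 765 0.58
trace [342. 181.] 233 0.53
cc [(np.int32(132), array([339., 169.])), (np.int32(62), array([347., 202.])), (np.int32(110), array([314., 214.])), (np.int32(348), array([338., 239.]))] [342.85684769 229.14275857]
[ 0.4533 -0.0565  0.0624 -1.501   0.9205] 52.74301693603618 0.7462204428019026
[0.42479945 0.08649313 0.32602756] [ 1.09109535 -4.82823624 -0.90705552] 15.4
0.03863964750509514 [0.42482873 0.08629517 0.32609347]
```

View pics/c.png

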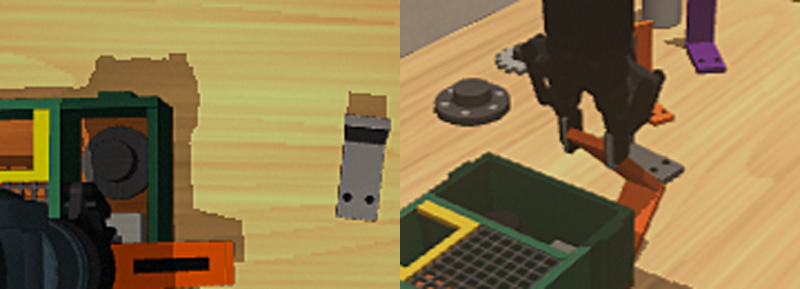

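Request:
play_rows(moves=[{"linear": [-1,0,0],"roll": 0},{"linear": [-1,0,-1],"roll": 0},{"linear": [0,0,-3],"roll": 0},{"linear": [0,0,-4],"roll": 0},{"linear": [0,0,-4],"roll": 0},{"linear": [0,0,-2],"roll": -7},{"linear": [0,0,0],"roll": -8},{"linear": [0,0,0],"roll": -8}])

```text
time_s: 16.4
ee_pos: [0.423, 0.069, 0.475]
tool_rot: [1.651, 2.663, -0.031]
contact_force: [0.1, 0.1, -3.3]
finger_gap: 0.039
```

Request:
play_rows(moves=[{"linear": [0,0,0],"roll": -8},{"linear": [0,0,0],"roll": -8},{"linear": [0,0,0],"roll": -8},{"linear": [0,0,0],"roll": -8},{"linear": [0,0,0],"roll": -8},{"linear": [0,0,0],"roll": -8},{"linear": [0,0,0],"roll": -8},{"linear": [0,0,0],"roll": -8}])

```text
time_s: 17.2
ee_pos: [0.4203, 0.0663, 0.4805]
tool_rot: [0.08, -3.137, 0.002]
contact_force: [-0.4, -0.0, -3.1]
finger_gap: 0.0387
```

```bash
cat > tilt2.py <<'E'
import sys; from h import *
# pivot-constrained fit: guide pivots at grasp point; free: th, G, yaw, x, y small. arg: th0 yaw0 [cams]
from scipy.spatial.transform import Rotation as Ro
o=robot.get_obs(); T=Ro.from_rotvec(o["tool_rot"]).as_matrix(); gp=o["ee_pos"]+T[:,2]*.155
yaw0=np.arctan2(T[1,0],T[0,0])+np.pi; obs={}
for c in sys.argv[2:]:
    im=robot.camera(c); cv2.imwrite(f"pics/{c}_last.png",im[:,:,::-1]); h=cv2.cvtColor(im,cv2.COLOR_RGB2HSV)
    m=(h[...,0]>=3)&(h[...,0]<=14)&(h[...,1]>190)&(h[...,2]>40); dark=(h[...,2]<75)&~m
    obs[c]=(m,dark)
def V(d):
    th=d[0]; G=d[1]; yaw=yaw0+d[2]; s=G*np.sin(th)
    return [gp[0]+s*np.cos(yaw)+d[3],gp[1]+s*np.sin(yaw)+d[4],gp[2]-G*np.cos(th),yaw,th]
def f(d):
    r=0
    for c,(m,dk) in obs.items():
        M=mask(c,V(d)); near=cv2.dilate((M>.5).astype(np.uint8),np.ones((15,15)))>0
        w=np.where(dk,.15,1.); r+=(w*np.abs(M-(m&near))).sum()/max(M.sum(),1)
    return r+ (d[2]/.1)**2*.02+((d[1]-.134)/.01)**2*.01+(np.hypot(d[3],d[4])/.004)**2*.01
best=None
for t in np.radians(float(sys.argv[1])+np.array([-8,0,8])):
    s=np.array([t,.134,0,0,0]); r=minimize(f,s,method="Nelder-Mead",options=dict(maxiter=300,initial_simplex=np.vstack([s,s+np.diag([.08,.006,.05,.004,.004])])))
    if best is None or r.fun<best.fun: best=r
d=best.x; print("th %.1f G %.4f yaw %.2f (tool %.2f) dx %.4f dy %.4f cost %.3f"%(np.degrees(d[0]),d[1],np.degrees(yaw0+d[2])%360,np.degrees(yaw0)%360,d[3],d[4],best.fun))
print("gp",gp.round(4),"sole origin",np.round(V(d)[:3],4),"t",o["time_s"],"F",o["contact_force"].round(1),"tilt z",T[:,2].round(3))
for c in obs:
    im=cv2.imread(f"pics/{c}_last.png"); M=(mask(c,V(d))>.5).astype(np.uint8); cs,_=cv2.findContours(M,0,2); big=cv2.resize(im,None,fx=3,fy=3,interpolation=cv2.INTER_CUBIC)
    cv2.drawContours(big,[k*3+1 for k in cs],-1,(255,0,0),1); p=(np.argwhere(M).mean(0)*3).astype(int)
    y0=max(p[0]-220,0); x0=max(p[1]-200,0); cv2.imwrite(f"pics/{c}_ov.png",big[y0:y0+440,x0:x0+400])
if len(obs)==2:
    a=[cv2.resize(cv2.imread(f"pics/{c}_ov.png"),(400,440)) for c in obs]; cv2.imwrite("pics/ov.png",np.hstack(a))
E
python3 tilt2.py 45 top side
```

```text
th 40.3 G 0.1383 yaw 4.34 (tool 2.91) dx -0.0013 dy -0.0024 cost 0.403
gp [0.4198 0.0661 0.3255] sole origin [0.5078 0.0704 0.22  ] t 17.2 F [-0.4 -0.  -3.1] tilt z [-0.004 -0.001 -1.   ]
```

View pics/ov.png

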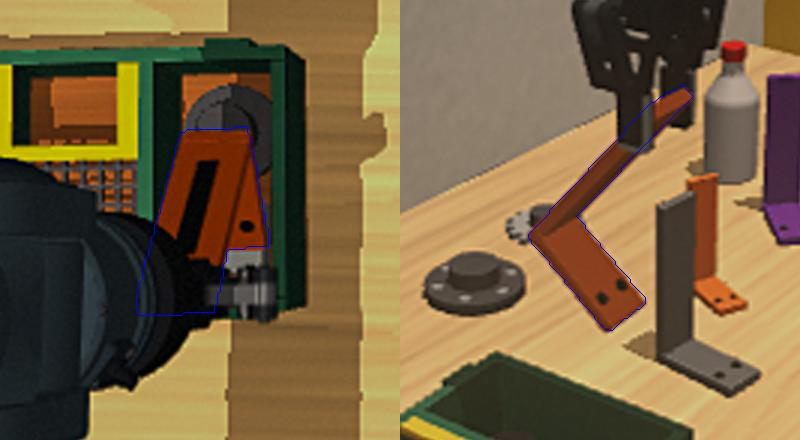

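Overlay matches both views: heel at about (530,235) and toe at (610,330) in the side crop, tilt ≈40°. Next, the corridor for this tilt and grip.

```bash
cat > cor.py <<'E'
import sys; from plan import *
OB[0]=(.028,.2,0,.09)  # block outside of far wall
th=np.radians(float(sys.argv[1])); G=float(sys.argv[2])
for pz in np.arange(.25,.13,-.01):
    xs=np.arange(-.15,.06,.002); ok=[x for x in xs if clr(x,pz,th,G)>.002]
    b=max((clr(x,pz,th,G),x) for x in xs)
    print("pz %.2f tcp %.3f x %s best %.3f %.1f"%(pz,pz+.155,("%.3f..%.3f"%(ok[0],ok[-1])) if ok else "-",b[1],b[0]*1e3))
E
python3 cor.py 40.3 .138 | grep tcp; python3 cor.py 30 .138 | grep tcp; python3 cor.py 20 .138|grep tcp; python3 cor.py 10 .138|grep tcp
```

```text
pz 0.25 tcp 0.405 x -0.150..0.058 best -0.030 21.5
pz 0.24 tcp 0.395 x -0.046..-0.012 best -0.034 15.8
pz 0.23 tcp 0.385 x -0.050..-0.024 best -0.038 11.5
pz 0.22 tcp 0.375 x -0.062..-0.036 best -0.048 10.3
pz 0.21 tcp 0.365 x -0.074..-0.048 best -0.060 10.4
pz 0.20 tcp 0.355 x -0.086..-0.060 best -0.072 10.6
pz 0.19 tcp 0.345 x -0.096..-0.068 best -0.080 13.5
pz 0.18 tcp 0.335 x -0.094..-0.068 best -0.080 13.0
pz 0.17 tcp 0.325 x -0.086..-0.068 best -0.070 3.0
pz 0.16 tcp 0.315 x - best -0.060 -7.0
pz 0.15 tcp 0.305 x - best -0.056 -10.0
pz 0.14 tcp 0.295 x - best -0.056 -10.0
pz 0.25 tcp 0.405 x -0.024..0.024 best -0.006 17.6
pz 0.24 tcp 0.395 x -0.020..0.008 best -0.010 10.9
pz 0.23 tcp 0.385 x -0.026..-0.010 best -0.018 6.3
pz 0.22 tcp 0.375 x -0.044..-0.028 best -0.036 6.2
pz 0.21 tcp 0.365 x -0.060..-0.046 best -0.052 6.9
pz 0.20 tcp 0.355 x -0.078..-0.048 best -0.058 12.5
pz 0.19 tcp 0.345 x -0.076..-0.048 best -0.062 15.6
pz 0.18 tcp 0.335 x -0.070..-0.048 best -0.056 10.5
pz 0.17 tcp 0.325 x - best -0.046 0.5
pz 0.16 tcp 0.315 x - best -0.148 -7.6
pz 0.15 tcp 0.305 x - best 
[... 453 characters left out ...]
-0.048..-0.026 best -0.028 3.0
pz 0.16 tcp 0.315 x - best -0.018 -7.0
pz 0.15 tcp 0.305 x - best -0.150 -7.4
pz 0.14 tcp 0.295 x - best -0.016 -9.8
pz 0.25 tcp 0.405 x -0.150..0.058 best -0.150 19.9
pz 0.24 tcp 0.395 x -0.150..0.058 best -0.150 10.1
pz 0.23 tcp 0.385 x - best -0.150 0.2
pz 0.22 tcp 0.375 x - best 0.000 -0.9
pz 0.21 tcp 0.365 x -0.038..-0.004 best -0.008 7.1
pz 0.20 tcp 0.355 x -0.040..-0.004 best -0.018 15.5
pz 0.19 tcp 0.345 x -0.038..-0.004 best -0.020 19.1
pz 0.18 tcp 0.335 x -0.036..-0.004 best -0.020 18.5
pz 0.17 tcp 0.325 x -0.034..-0.004 best -0.012 10.2
pz 0.16 tcp 0.315 x - best -0.002 0.2
pz 0.15 tcp 0.305 x - best -0.104 -7.3
pz 0.14 tcp 0.295 x - best -0.150 -8.5
```

Request:
play_rows(moves=[{"linear": [0,2,0],"roll": 2},{"linear": [0,3,0],"roll": 0},{"linear": [0,3,0],"roll": 0},{"linear": [0,3,0],"roll": 0},{"linear": [0,2,0],"roll": 0},{"linear": [-3,0,0],"roll": 0},{"linear": [-3,0,0],"roll": 0},{"linear": [0,0,0],"roll": 0}])

```text
time_s: 18.1
ee_pos: [0.4798, 0.1984, 0.4824]
tool_rot: [-0.038, -3.134, -0.013]
contact_force: [0.4, 0.4, -2.1]
finger_gap: 0.0389
```

Request:
play_rows(moves=[{"linear": [-2.7,0.4,0],"roll": -2.2},{"linear": [0,0,2],"roll": 0},{"linear": [0,0,3],"roll": 0},{"linear": [0,0,1],"roll": 0},{"linear": [0,0,0],"roll": 0},{"linear": [0,0,0],"roll": 0},{"linear": [0,0,0],"roll": 0},{"linear": [0,0,0],"roll": 0}])

```text
time_s: 18.9
ee_pos: [0.506, 0.2009, 0.4246]
tool_rot: [-0.002, -3.133, -0.022]
contact_force: [0.2, -0.0, -3.4]
finger_gap: 0.0391
```

```bash
python3 tilt2.py 40 top side; python3 tilt2.py 40 side
```

```text
th 39.8 G 0.1388 yaw 0.99 (tool 359.95) dx -0.0025 dy 0.0005 cost 0.540
gp [0.5046 0.2031 0.2696] sole origin [0.591  0.2051 0.163 ] t 18.9 F [ 0.2 -0.  -3.4] tilt z [-0.009  0.014 -1.   ]
th 40.2 G 0.1378 yaw 2.34 (tool 359.96) dx -0.0025 dy 0.0002 cost 0.300
gp [0.5047 0.2032 0.2695] sole origin [0.5912 0.207  0.1643] t 19.0 F [-0.2 -0.6 -3.1] tilt z [-0.009  0.014 -1.   ]
```

Request:
play_rows(moves=[{"linear": [0,0,1.5],"roll": 0},{"linear": [0,0,1.5],"roll": 0},{"linear": [0.3,0,1],"roll": 0},{"linear": [0,0,0],"roll": 0},{"linear": [0,0,0],"roll": 0},{"linear": [0,0,0],"roll": 0},{"linear": [0,0,0],"roll": 0},{"linear": [0,0,0],"roll": 0}])

```text
time_s: 19.85
ee_pos: [0.5035, 0.202, 0.3869]
tool_rot: [-0.001, -3.139, -0.025]
contact_force: [0.2, 0.1, -3.0]
finger_gap: 0.0389
```

Request:
play_rows(moves=[{"linear": [0.9,0,1],"roll": 0},{"linear": [1.1,0,1],"roll": 0},{"linear": [0,0,0],"roll": 0},{"linear": [0,0,0],"roll": 0},{"linear": [0,0,0],"roll": 0},{"linear": [0,0,0],"roll": 0},{"linear": [0,0,0],"roll": 0},{"linear": [0,0,0],"roll": 0}])

```text
time_s: 20.65
ee_pos: [0.4863, 0.2026, 0.3704]
tool_rot: [0.002, 3.136, 0.028]
contact_force: [0.1, -0.2, -2.1]
finger_gap: 0.0386
```

Request:
play_rows(moves=[{"linear": [1.2,0,1],"roll": 0},{"linear": [1.1,0,1],"roll": 0},{"linear": [0.4,0,0.7],"roll": 0},{"linear": [0,0,0],"roll": 0},{"linear": [0,0,0],"roll": 0},{"linear": [0,0,0],"roll": 0},{"linear": [0,0,0],"roll": 0},{"linear": [0,0,0],"roll": 0}])

```text
time_s: 21.45
ee_pos: [0.4619, 0.2034, 0.3446]
tool_rot: [0.004, 3.13, 0.03]
contact_force: [0.2, -0.5, -3.0]
finger_gap: 0.0383
```

```bash
python3 tilt2.py 40 side; python3 shot.py pics/d.png 130 80 170 200
```

```text
th 41.6 G 0.1341 yaw 1.13 (tool 359.86) dx -0.0023 dy -0.0002 cost 0.319
gp [0.4637 0.2064 0.1896] sole origin [0.5504 0.208  0.0893] t 21.45 F [ 0.2 -0.5 -3. ] tilt z [ 0.012  0.019 -1.   ]
0.038781571039815714 [0.46169593 0.20333974 0.34444597]
```

View pics/d.png

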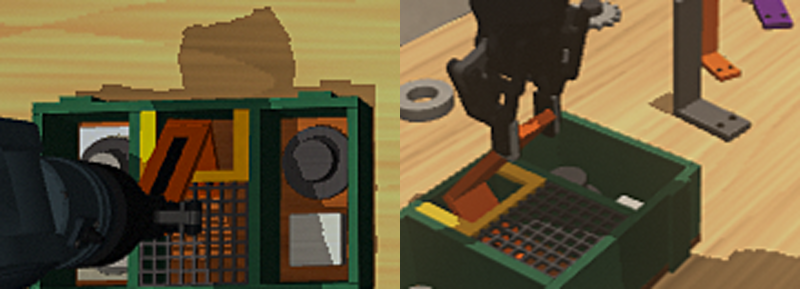

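The crop shows the foot through the opening, toe under the mesh, plate leaning to −x, with no contact (F≈3 N, the guide's weight). Next I'll go down a little and push +x, so the heel bears on the far wall and rights it.

Request:
play_rows(moves=[{"linear": [0,-0.5,0.9],"roll": -1},{"linear": [-0.8,0,0],"roll": 0},{"linear": [-0.8,0,0],"roll": 0},{"linear": [-0.8,0,0],"roll": 0},{"linear": [-0.8,0,0],"roll": 0},{"linear": [-0.8,0,0],"roll": 0},{"linear": [0,0,0],"roll": 0},{"linear": [0,0,0],"roll": 0}])

```text
time_s: 22.4
ee_pos: [0.4965, 0.1977, 0.3297]
tool_rot: [0.029, -3.124, -0.028]
contact_force: [-0.2, -0.8, -1.3]
finger_gap: 0.0389
```

```bash
python3 tilt2.py 32 side; python3 tilt2.py 32 top side
```

```text
th 31.2 G 0.1270 yaw 358.64 (tool 1.06) dx -0.0004 dy -0.0017 cost 0.434
gp [0.4937 0.2005 0.1747] sole origin [0.5589 0.1972 0.066 ] t 22.4 F [-0.2 -0.8 -1.3] tilt z [-0.018  0.018 -1.   ]
th 31.9 G 0.1342 yaw 357.98 (tool 1.06) dx -0.0022 dy 0.0001 cost 0.651
gp [0.4937 0.2004 0.1747] sole origin [0.5624 0.1981 0.0609] t 22.45 F [-1.8  1.  -3.3] tilt z [-0.018  0.018 -1.   ]
```

Request:
play_rows(moves=[{"linear": [-0.8,0,-0.4],"roll": 0},{"linear": [-0.8,0,0],"roll": 0},{"linear": [-0.8,0,0],"roll": 0},{"linear": [-0.8,0,0],"roll": 0},{"linear": [0,0,0],"roll": 0},{"linear": [0,0,0],"roll": 0},{"linear": [0,0,0],"roll": 0},{"linear": [0,0,0],"roll": 0}])

```text
time_s: 23.35
ee_pos: [0.5257, 0.198, 0.3336]
tool_rot: [0.031, -3.112, -0.027]
contact_force: [-2.0, 0.1, -4.0]
finger_gap: 0.0391
```

```bash
python3 tilt2.py 18 side
```

```text
th 19.9 G 0.1215 yaw 3.22 (tool 1.16) dx -0.0026 dy -0.0052 cost 0.363
gp [0.5212 0.2007 0.1787] sole origin [0.5599 0.1978 0.0645] t 23.35 F [-2.   0.1 -4. ] tilt z [-0.029  0.017 -0.999]
```

Request:
play_rows(moves=[{"linear": [-0.8,0,0],"roll": 0},{"linear": [-0.8,0,0],"roll": 0},{"linear": [-0.7,0,0],"roll": 0},{"linear": [-0.5,0,0],"roll": 0},{"linear": [0,0,0],"roll": 0},{"linear": [0,0,0],"roll": 0},{"linear": [0,0,0],"roll": 0},{"linear": [0,0,0],"roll": 0}])

```text
time_s: 24.2
ee_pos: [0.5529, 0.1986, 0.3331]
tool_rot: [0.032, -3.107, -0.027]
contact_force: [-5.0, 0.1, -1.5]
finger_gap: 0.0387
```

```bash
python3 tilt2.py 6 side
```

```text
th 7.4 G 0.1253 yaw 3.37 (tool 1.21) dx -0.0016 dy -0.0043 cost 0.312
gp [0.5475 0.2012 0.1782] sole origin [0.5621 0.1978 0.054 ] t 24.2 F [-5.   0.1 -1.5] tilt z [-0.035  0.017 -0.999]
```

Request:
play_rows(moves=[{"linear": [-0.6,0,0],"roll": 0},{"linear": [0,0,0],"roll": 0},{"linear": [0.3,0,0],"roll": 0},{"linear": [0,0,0.8],"roll": 0},{"linear": [0,0,0.6],"roll": 0},{"linear": [0,0,0.4],"roll": 0},{"linear": [0,0,0],"roll": 0},{"linear": [0,0,0],"roll": 0}])

```text
time_s: 25.05
ee_pos: [0.5563, 0.1991, 0.314]
tool_rot: [0.032, -3.113, -0.027]
contact_force: [-2.5, 0.1, -1.3]
finger_gap: 0.0389
```

```bash
python3 tilt2.py 4 side
```

```text
th 5.5 G 0.1391 yaw 0.25 (tool 1.20) dx -0.0022 dy -0.0019 cost 0.334
gp [0.5518 0.2017 0.1591] sole origin [0.563  0.1999 0.0206] t 25.05 F [-2.5  0.1 -1.3] tilt z [-0.029  0.017 -0.999]
```

Next, down in small steps until contact.

Request:
play_rows(moves=[{"linear": [0,0,0.3],"roll": 0},{"linear": [0,0,0],"roll": 0},{"linear": [0,0,0.3],"roll": 0},{"linear": [0,0,0],"roll": 0},{"linear": [0,0,0.2],"roll": 0},{"linear": [0,0,0],"roll": 0},{"linear": [0,0,0],"roll": 0},{"linear": [0,0,0],"roll": 0}])

```text
time_s: 25.9
ee_pos: [0.5569, 0.1994, 0.3074]
tool_rot: [0.033, -3.116, -0.028]
contact_force: [-0.5, 0.1, -0.7]
finger_gap: 0.0386
```

Request:
play_rows(moves=[{"linear": [0,0,0.3],"roll": 0},{"linear": [0,0,0],"roll": 0},{"linear": [0,0,0.3],"roll": 0},{"linear": [0,0,0],"roll": 0},{"linear": [0,0,0.3],"roll": 0},{"linear": [0,0,0],"roll": 0},{"linear": [0,0,0],"roll": 0},{"linear": [0,0,0],"roll": 0}])

```text
time_s: 26.7
ee_pos: [0.5604, 0.1998, 0.3042]
tool_rot: [0.033, -3.132, -0.03]
contact_force: [-1.2, 0.5, 2.1]
finger_gap: 0.0387
```

```bash
python3 tilt2.py 2 side
```

```text
th 1.4 G 0.1393 yaw 1.19 (tool 1.20) dx -0.0021 dy -0.0020 cost 0.339
gp [0.5589 0.2028 0.1492] sole origin [0.5602 0.2009 0.0099] t 26.7 F [-1.2  0.5  2.1] tilt z [-0.01   0.019 -1.   ]
```

Request:
play_rows(moves=[{"linear": [0,0,0.4],"roll": 0},{"linear": [0,0,0.3],"roll": 0},{"linear": [0,0,0.3],"roll": 0},{"linear": [0,0,0],"roll": 0},{"linear": [0,0,0],"roll": 0},{"linear": [0,0,0],"roll": 0},{"linear": [0,0,0],"roll": 0},{"linear": [0,0,0],"roll": 0}])

```text
time_s: 27.55
ee_pos: [0.565, 0.2002, 0.2998]
tool_rot: [-0.032, 3.134, 0.031]
contact_force: [-1.2, -0.8, 2.3]
finger_gap: 0.0387
```

```bash
python3 tilt2.py 1 side
```

```text
th 0.7 G 0.1375 yaw 1.43 (tool 1.17) dx -0.0025 dy -0.0024 cost 0.334
gp [0.5661 0.2033 0.1448] sole origin [0.5654 0.2009 0.0074] t 27.55 F [-1.2 -0.8  2.3] tilt z [ 0.007  0.02  -1.   ]
```

Request:
play_rows(moves=[{"linear": [0.3,0,0],"roll": 0},{"linear": [0,0,0],"roll": 0},{"linear": [0,0,0],"roll": 0},{"linear": [0,0,0],"roll": 0},{"linear": [0,0,0],"roll": 0},{"linear": [0,0,0],"roll": 0},{"linear": [0,0,0],"roll": 0},{"linear": [0,0,0],"roll": 0}])

```text
time_s: 28.4
ee_pos: [0.5632, 0.2002, 0.3005]
tool_rot: [-0.032, 3.13, 0.031]
contact_force: [-1.1, -0.2, 2.2]
finger_gap: 0.039
```

Request:
play_rows(moves=[{"linear": [0,0,0],"roll": 0},{"linear": [0,0,0],"roll": 0},{"linear": [0,0,0],"roll": 0},{"linear": [0,0,0],"roll": 0},{"linear": [0,0,0],"roll": 0},{"linear": [0,0,0],"roll": 0},{"linear": [0,0,0],"roll": 0},{"linear": [0,0,0],"roll": 0}], gripper=1)

```text
time_s: 29.2
ee_pos: [0.564, 0.2005, 0.2998]
tool_rot: [-0.031, 3.128, 0.032]
contact_force: [0.6, -0.4, 0.2]
finger_gap: 0.0852
```

```bash
python3 tilt2.py 1 side
```

```text
th -0.6 G 0.1398 yaw 2.00 (tool 1.15) dx -0.0009 dy -0.0014 cost 0.314
gp [0.566  0.2037 0.1448] sole origin [0.5636 0.2022 0.0051] t 29.2 F [ 0.6 -0.4  0.2] tilt z [ 0.013  0.021 -1.   ]
```

Released, so straight up and away.

Request:
play_rows(moves=[{"linear": [0,0,-1.5],"roll": 0},{"linear": [0,0,-2],"roll": 0},{"linear": [0,0,-3],"roll": 0},{"linear": [0,0,-4],"roll": 0},{"linear": [0,0,-4],"roll": 0},{"linear": [2,-4,0],"roll": 0},{"linear": [2,-4,0],"roll": 0},{"linear": [2,-4,0],"roll": 0}])

```text
time_s: 30.05
ee_pos: [0.5067, 0.077, 0.448]
tool_rot: [-0.045, 3.122, 0.032]
contact_force: [0.2, -0.4, -0.4]
finger_gap: 0.0857
```

Request:
play_rows(moves=[{"linear": [2,-4,0],"roll": 0},{"linear": [0,-4,0],"roll": 0},{"linear": [0,-4,0],"roll": 0},{"linear": [0,-4,0],"roll": 0},{"linear": [0,-4,0],"roll": 0},{"linear": [0,0,0],"roll": 0},{"linear": [0,0,0],"roll": 0},{"linear": [0,0,0],"roll": 0}])

```text
time_s: 30.85
ee_pos: [0.4875, -0.1341, 0.4455]
tool_rot: [-0.036, 3.118, 0.029]
contact_force: [0.8, 0.4, 0.2]
finger_gap: 0.0852
```

```bash
python3 shot.py pics/e.png 130 80 170 200; python3 -c "
from h import *
for c in ('top','side'):
    robot.camera(c)
    for n in ('guide_mid','other_mid'): print(c,n,[(np.round(d['centre'],3).tolist(),round(d['conf'],2)) for d in robot.place_of(c,n)])"
```

```text
0.08530598812987679 [ 0.48751035 -0.13348142  0.44554126]
top guide_mid [([0.559, 0.203, 0.082], 0.95), ([0.633, -0.433, 0.074], 0.92)]
top other_mid []
side guide_mid [([0.608, -0.251, 0.059], 0.82), ([0.553, 0.205, 0.086], 0.68), ([0.631, -0.437, 0.076], 0.64)]
side other_mid [([0.554, -0.137, 0.077], 0.6)]
```

View pics/e.png

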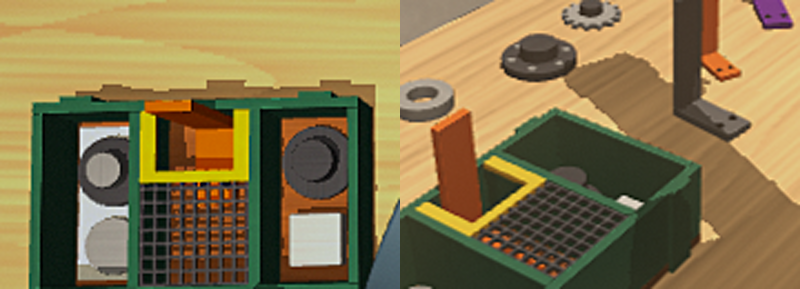

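It stands in the bay: plate upright at the far side of the opening, (180,110) in the top crop, foot going under the mesh. The grey guide is in place. One numeric check that it stands plumb:

```bash
python3 - <<'E'
import h; from h import *
im=robot.camera("side"); m=orange(im); p=proj("side",[[.56,.202,.125]])[0].astype(int)
h.PARTS[:]=[box(-.005,.005,-.02,.02,.07,.15)]
w=mask("side",[.56,.202,.01,.035,0]); ys,xs=np.where(w>.5); print(xs.min(),xs.max(),ys.min(),ys.max())
hh=cv2.cvtColor(im,cv2.COLOR_RGB2HSV); m=(hh[...,0]<=14)&(hh[...,1]>180)&(hh[...,2]>40)
k=np.zeros_like(m); k[ys.min()-15:ys.max()-3,xs.min()-12:xs.max()+12]=1
n,l,s,_=cv2.connectedComponentsWithStats((m&k).astype(np.uint8)); m=l==1+np.argmax(s[1:,4])
def f(d,th,z):
    M=mask("side",[.56+d[0]*.01,.202+d[1]*.01,z,.035+d[2]*.05,np.radians(th)])*k; return np.abs(M-m).sum()/m.sum()
for z in (.01,.014):
  for th in (-6,-4,-2,0,2,4,6,9):
    r=minimize(f,[0,0,0],args=(th,z),method="Nelder-Mead",options=dict(maxiter=120,initial_simplex=np.vstack([np.zeros(3),np.eye(3)*.5])))
    print(z,th,round(r.fun,3),(.56+r.x[0]*.01).round(4),(.202+r.x[1]*.01).round(4),np.degrees(.035+r.x[2]*.05).round(1))
E
```

```text
214 236 218 261
0.01 -6 0.104 0.5429 0.2075 5.6
0.01 -4 0.105 0.547 0.2074 3.2
0.01 -2 0.081 0.5524 0.2072 5.7
0.01 0 0.067 0.5571 0.2069 10.4
0.01 2 0.116 0.5615 0.207 2.8
0.01 4 0.154 0.565 0.207 -0.9
0.01 6 0.164 0.5728 0.204 2.2
0.01 9 0.227 0.5803 0.2019 -2.7
0.014 -6 0.11 0.5377 0.2115 5.0
0.014 -4 0.104 0.5425 0.2113 4.1
0.014 -2 0.098 0.546 0.2119 4.2
0.014 0 0.064 0.5506 0.2119 10.0
0.014 2 0.122 0.5562 0.2103 1.9
0.014 4 0.132 0.5609 0.2101 3.4
0.014 6 0.172 0.5664 0.2082 0.1
0.014 9 0.222 0.5745 0.2064 -1.7
```

Best fit is a tilt of 0° at x≈0.557, so it stands upright and flat. I'll hand it in.

```bash
python3 -c "
from cell import robot
print(robot.get_obs()['time_s'],robot.job_done())"
```

```text
the job is handed in; nothing more can be done
31.3 None
```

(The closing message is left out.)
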